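# Before packing: find the concealed catch of a battery bay by feel

## Task

One of the five identical flush plates on top of the grey bench unit in the packing tray is the concealed catch of its battery door; the other four are rigid dummies. Feel along the plates with the closed fingertips until one gives, and press that one fully in so that the battery door pops open, then move clear. Do not touch the door itself, and leave the loose cells and the screwdriver where they are.

Things in the scene. Friction and masses are not known exactly. Their poses are not given: they have to be found in the camera images.
- unit: low grey bench unit, fixed in the white packing tray: 150 (its x) x 226 (its y) x 40 mm high, origin at the centre of its underside, 3 mm above the bench. Its flat top has, along its side nearer the robot (-x), a row of five identical grey plates along its y, and behind the middle of the row (+x) the flush battery door. Four plates are rigid dummies; the catch, alike, may be any of them
- catch (a joint): how far the catch button is pressed in (m): 0 flush with the panel as at the start, 0.006 fully in. It slides straight down; it gives way at about 4 to 6 N and stays where it is left (no return spring). As it goes in, the door rises in proportion
- bay_door (a joint): opening of the battery door (rad): 0 flush and shut, about 0.39 popped open (catch fully in), it stays open. Its hinge is along the door's far edge, so its edge nearer the row rises by about 23 mm
- door_leaf: grey battery door, 60 mm (x) x 98 mm (y) x 5 mm, flush in the top of the unit; origin on its hinge line, the leaf reaching 60 mm to its -x; the edge nearer the row is 40 mm behind the centre line of the row
- battery_1: loose cell standing upright on the bench just outside the tray's near rim, to the left, 15 mm across, 50 mm tall, origin at the centre of its underside; a bystander
- battery_2: a second loose cell of the same size standing near the first, origin at the centre of its underside; a bystander
- screwdriver: screwdriver with a yellow handle lying on the bench between the tray and the robot, 182 mm long and 28 mm thick, roughly along y; origin at the centre of its underside; a bystander
- slot_1 (a point): centre of the top face of plate position 1 of 5 in the row (1 is at the unit's +y end, 5 at its -y end, 42 mm apart), 43 mm above the bench, 36 mm from the unit's centre line towards its -x; each plate is 48 mm (unit's x) x 40 mm (unit's y) with gaps of about 1 to 2 mm round it, its top flush with the panel
- slot_2 (a point): centre of the top face of plate position 2 of 5 in the row (1 is at the unit's +y end, 5 at its -y end, 42 mm apart); the tray's lattice rim, 12 mm higher than the plates, passes 40 mm or more from the centre of every plate
- slot_3 (a point): centre of the top face of plate position 3 of 5 in the row (1 is at the unit's +y end, 5 at its -y end, 42 mm apart)
- slot_4 (a point): centre of the top face of plate position 4 of 5 in the row (1 is at the unit's +y end, 5 at its -y end, 42 mm apart)
- slot_5 (a point): centre of the top face of plate position 5 of 5 in the row (1 is at the unit's +y end, 5 at its -y end, 42 mm apart)

How it is judged:
By the outcome, as a careful person would: the job done as asked, in the order asked, and still so for the second after the job is handed in, with the robot touching nothing.
It also fails if it takes over 48 s, if anything falls off the work surface, if the arm or the gripper's body presses on something with over 40 N, if the wrist force passes 120 N, or if a joint passes its speed limit or range.

## Robot

A 6-joint arm with a two-finger parallel gripper is mounted at the origin on the work surface; the furniture and walls round the work are solid. World frame = base frame: x ahead of the robot, y to its left, z up, the work surface at z = 0. Lengths are in m, angles in degrees, forces in N, time in s.
With the tool pointing down it reaches from about 0.275 to 0.725 m from the base axis. Payload 5.6 kg.
Tool frame: the origin (TCP) lies midway between the tips of the shut fingers; the grasp point (between the pads) lies 19 mm behind it (ctrl.hold_point_z is the distance from the TCP to the grasp point, in m); z points along the fingers, y is the direction in which the jaws open and shut (so a half turn about z gives the same grasp; the last joint's range is limited). The gripper opens to 85 mm and grips with 20 to 120 N. Pads are 22 mm wide; open, the fingers measure 114 mm over their backs; the gripper's body (76 mm by 85 mm) begins 54 mm behind the grasp point. The pads swing forward as they close: fully open they stand 13 mm farther back than shut.
Start: joints at [16.306, 14.616, 6.199, 0, -81.583, -16.306], TCP at [0.55, 0, 0.231] pointing down, gripper open.
Joint ranges: [-168.99, 168.99], [-69.2, 112.95], [-62.41, 85.93], [-164.36, 98.24], [-168.68, -3.75], [-174.98, 174.98]. Speed limits (degrees/s): [147.25, 147.25, 180, 180, 180, 180].

## Interface

Orientations are given as a 3x3 rotation matrix whose columns are the frame's x, y, z axes.
In Python, from plant import ctrl gives the robot as it stands.
- The arm moves only by the tool servo_tool, never from a script. Its argument "rows" is a list of rows, each an object of numbers: "dx", "dy", "dz": the shift along the world's x, y, z in mm; "twist": the turn about the world's z in rad; "gripper": the finger opening in mm, from 0 to 85.4. In form: [{"dx": .., "dy": .., "dz": .., "twist": .., "gripper": ..}, ...]. A call has 1 to 10 rows; each row is the pose to reach, as a shift and turn from the pose measured when the call began; what a row does not reach only later rows make up. A row lasts 1/8 s, in which the tool goes at most 62.5 mm and 10.7 degrees, less where a joint would pass 70% of its speed; a pose out of reach is approached as far as the arm can. A call with a gripper value outside its range is refused whole. The fingers move at their own pace and stop on an object; the grip force is fixed at half the most. Time passes only in rows, so rows that repeat a pose let the fingers close. It gives the time, the measured TCP pose, the force and the opening at its end, in the units of the state.
- ctrl.observe(): the state, without advancing time (a new reading comes with each control period).
- ctrl.get_image(name): name is "scene" or "side" or "wrist"; returns the picture (384x512x3 uint8, red, green, blue); there is no depth.
- ctrl.camera_model(name): a dict with "intrinsics" (3x3 intrinsics, pixels), "rvec" (rotation vector, rad) and "tvec" (3), from world to camera coordinates, as OpenCV has them. Camera axes: x right, y down, z forward; pixel columns grow to the right and rows downward; lengths in m; the calibration is good to about 2 mm. A picture is of the moment at which its call begins: read the wrist's pose just before it. camera_model takes no time and is no camera call; for the wrist camera it gives the pose at the moment of the call.
- ctrl.job_done(): hands the job in, once; it reports no verdict.
The state is a dict: "clock": time; "q": joint angles; "dq": joint speeds; "joint_efforts": joint torques, N m; "position": TCP position; "eef_rot": TCP orientation; "wrist_force": force on the tool from outside, world axes, zero at the start; "ft_torque": the same for the moment, N m; "opening": opening from 0.0 (shut) to 1.0 (fully open).
Only numpy, scipy, OpenCV 4.12 (cv2) and the standard library are available. Lean on these libraries where they do the work, as an engineer would, in place of code of your own. Each camera call takes 0.05 s, during which the arm holds its last target.

## Working session

There is one attempt and no reset: what is moved stays moved. The work goes in short steps, Python scripts to look and compute and a tool call to move; the robot and the scene stay as the last step left them, time stands still between calls to the robot, and variables do not carry over. Pictures are saved under pics/ and viewed, and the job is handed in when it is done.

Besides the shell and the picture viewer there is one more tool, called after ">>>" as name([rows], argument=value, ...), one row to a line, values as JSON. servo_tool: Moves the arm, as the interface text tells. Its arguments: {"type":"object","properties":{"rows":{"type":"array"}},"required":["rows"]}

```bash
mkdir -p pics; ls; python3 - <<'E'
from plant import ctrl
import cv2
s=ctrl.observe(); print(s['clock'],s['position'],s['wrist_force'],s['opening'])
for n in ['scene','side','wrist']:
    im=ctrl.get_image(n); cv2.imwrite(f'pics/{n}0.png',im[:,:,::-1])
E
```

```text
pics
0.0 [5.49521865e-01 7.80107305e-05 2.30383787e-01] [-0.18543805  0.26289531  0.19287138] 1.0007739621279212
```

View pics/scene0.png

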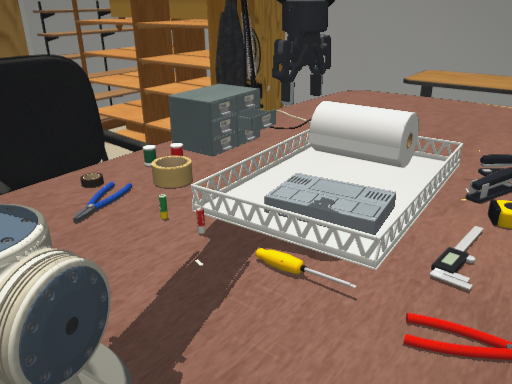

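View pics/side0.png

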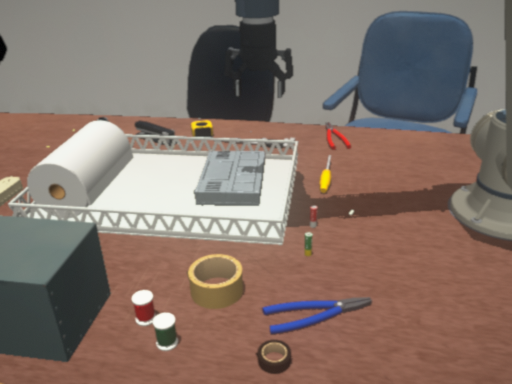

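View pics/wrist0.png

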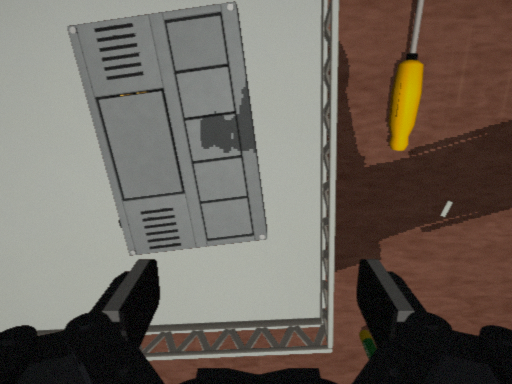

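The wrist view shows all five plates, running from about (197,41) to (227,218). The robot is to the right, and the cells (+y) are at the bottom. I'll enlarge it to get the plate corners.

```bash
python3 - <<'E'
import cv2
im=cv2.imread('pics/wrist0.png')
c=im[0:260,60:280]; c=cv2.resize(c[:, :],None,fx=2.3,fy=2.3,interpolation=cv2.INTER_CUBIC)
cv2.imwrite('pics/zoom0.png',c)
E
cat > h.py <<'E'
from plant import ctrl
import numpy as np, cv2
def cast(name,pts,z,m=None):
    m=m or ctrl.camera_model(name)
    K=np.array(m['intrinsics'],float);R=cv2.Rodrigues(np.array(m['rvec'],float))[0];t=np.array(m['tvec'],float).ravel()
    C=-R.T@t
    d=(R.T@np.linalg.inv(K)@np.c_[np.array(pts,float),np.ones(len(pts))].T).T
    return C+d*((z-C[2])/d[:,2])[:,None]
E
```

```text
(no output)
```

View pics/zoom0.png

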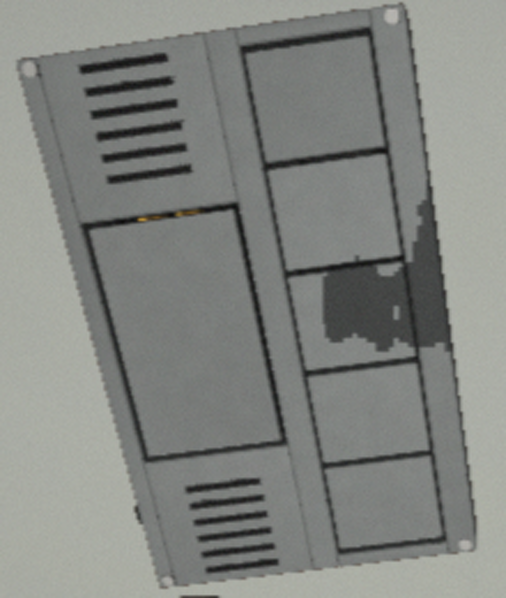

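In the zoom, the plate row's outer corners are at (243,47), (370,31), (443,540) and (339,550). The door is on the left, and I have the gap lines between the plates.

```bash
python3 - <<'E'
from h import *
s=ctrl.observe();print(s['clock'],s['eef_rot'].round(3) if hasattr(s['eef_rot'],'round') else s['eef_rot'])
L=np.array([(243,47),(266,165),(289,272),(307,373),(324,466),(339,550)])/2.3+[60,0]
R=np.array([(370,31),(386,150),(403,259),(416,360),(430,454),(443,540)])/2.3+[60,0]
l=cast('wrist',L,.043);r=cast('wrist',R,.043)
c=(l+r)/2
print(l[:,:2].round(4),r[:,:2].round(4));print(np.linalg.norm(np.diff(c,axis=0),axis=1),np.linalg.norm(l-r,axis=1))
mid=(c[:-1]+c[1:])/2
i=np.arange(5)
px=np.polyfit(i,mid[:,0],1);py=np.polyfit(i,mid[:,1],1)
print('slots5..1',[(np.polyval(px,k).round(4),np.polyval(py,k).round(4)) for k in i], np.degrees(np.arctan2(-px[0],py[0])))
E
```

```text
0.15 [[-0.    -1.    -0.002]
 [-1.     0.    -0.   ]
 [ 0.     0.002 -1.   ]]
[[ 0.6296 -0.132 ]
 [ 0.6241 -0.0901]
 [ 0.6177 -0.0489]
 [ 0.6127 -0.0067]
 [ 0.6076  0.0352]
 [ 0.6029  0.0759]] [[ 0.5816 -0.1374]
 [ 0.5767 -0.0956]
 [ 0.5709 -0.0541]
 [ 0.5662 -0.0123]
 [ 0.5607  0.0296]
 [ 0.5552  0.0709]]
[0.04215919 0.04185814 0.04220736 0.04225696 0.04133002] [0.04837249 0.04767679 0.04707012 0.04684209 0.04725741 0.0479212 ]
slots5..1 [(np.float64(0.6028), np.float64(-0.1138)), (np.float64(0.5975), np.float64(-0.0721)), (np.float64(0.5921), np.float64(-0.0304)), (np.float64(0.5868), np.float64(0.0113)), (np.float64(0.5815), np.float64(0.053))] 7.2821743245767365
```

Slot 1 is at (0.5815, 0.053) and slot 5 at (0.603, -0.114), with the row yawed 7.3°. I'll shut the fingers, turn the jaw axis along the row so the thin side faces the door, and hover over slot 1.

>>> servo_tool([
  {"dx":8,"dy":15,"dz":-20,"twist":-0.18,"gripper":0},
  {"dx":18,"dy":35,"dz":-40,"twist":-0.36,"gripper":0},
  {"dx":30,"dy":53,"dz":-60,"twist":-0.54,"gripper":0},
  {"dx":30,"dy":53,"dz":-80,"twist":-0.72,"gripper":0},
  {"dx":30,"dy":53,"dz":-100,"twist":-0.9,"gripper":0},
  {"dx":30,"dy":53,"dz":-115,"twist":-1.08,"gripper":0},
  {"dx":30,"dy":53,"dz":-130,"twist":-1.26,"gripper":0},
  {"dx":30,"dy":53,"dz":-145,"twist":-1.44,"gripper":0},
  {"dx":30,"dy":53,"dz":-155,"twist":-1.44,"gripper":0},
  {"dx":30,"dy":53,"dz":-160,"twist":-1.44,"gripper":0},
])

```text
clock: 1.4
position: [0.5794, 0.0529, 0.07]
eef_rot: [[-0.991, -0.134, -0.001], [-0.134, 0.991, 0.001], [0.001, 0.001, -1.0]]
wrist_force: [0.5, 0.3, 0.1]
opening: 0.003
```

>>> servo_tool([
  {"dx":0,"dy":0,"dz":-12,"twist":0,"gripper":0},
  {"dx":0,"dy":0,"dz":-20,"twist":0,"gripper":0},
  {"dx":0,"dy":0,"dz":-23,"twist":0,"gripper":0},
  {"dx":0,"dy":0,"dz":-24,"twist":0,"gripper":0},
  {"dx":0,"dy":0,"dz":-25,"twist":0,"gripper":0},
  {"dx":0,"dy":0,"dz":-25,"twist":0,"gripper":0},
])

```text
clock: 2.15
position: [0.5795, 0.053, 0.0452]
eef_rot: [[-0.991, -0.134, -0.001], [-0.134, 0.991, 0.001], [0.001, 0.001, -1.0]]
wrist_force: [0.3, -0.2, 0.1]
opening: -0.001
```

```bash
python3 - <<'E'
from plant import ctrl
import cv2
s=ctrl.observe(); print(s['clock'],s['position'],s['wrist_force'],s['opening'])
im=ctrl.get_image('wrist'); cv2.imwrite('pics/wrist1.png',im[:,:,::-1])
E
```

```text
2.15 [0.5795007  0.05298607 0.04518781] [ 0.33009293 -0.1594849   0.09176335] -0.0010351848096591156
```

View pics/wrist1.png

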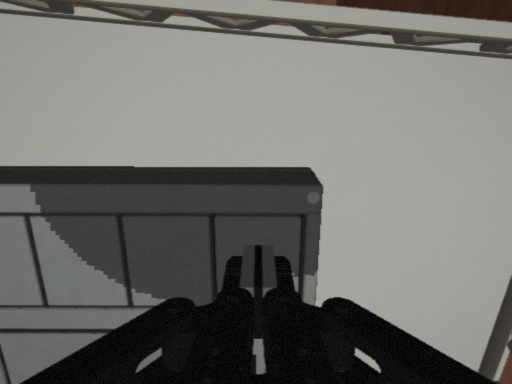

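The shut fingertips, at about (258,270), are just above the end plate (slot 1), which spans columns 212–305. Now I'll lower in small steps until contact.

>>> servo_tool([
  {"dx":0,"dy":0,"dz":-0.6,"twist":0,"gripper":0},
  {"dx":0,"dy":0,"dz":-1.2,"twist":0,"gripper":0},
  {"dx":0,"dy":0,"dz":-1.8,"twist":0,"gripper":0},
  {"dx":0,"dy":0,"dz":-2.4,"twist":0,"gripper":0},
  {"dx":0,"dy":0,"dz":-2.4,"twist":0,"gripper":0},
])

```text
clock: 2.82
position: [0.5795, 0.053, 0.0431]
eef_rot: [[-0.991, -0.134, -0.001], [-0.134, 0.991, 0.001], [0.0, 0.001, -1.0]]
wrist_force: [-2.1, -0.3, 4.3]
opening: -0.001
```

>>> servo_tool([
  {"dx":0,"dy":0,"dz":-0.6,"twist":0,"gripper":0},
  {"dx":0,"dy":0,"dz":-1.2,"twist":0,"gripper":0},
  {"dx":0,"dy":0,"dz":-1.2,"twist":0,"gripper":0},
])

```text
clock: 3.2
position: [0.5795, 0.053, 0.0431]
eef_rot: [[-0.991, -0.134, 0.0], [-0.134, 0.991, 0.001], [-0.0, 0.001, -1.0]]
wrist_force: [-4.7, 0.1, 10.1]
opening: 0.001
```

Slot 1 held rigid at 10 N with no travel, so it's a dummy. Next is slot 2.

>>> servo_tool([
  {"dx":0,"dy":0,"dz":8,"twist":0,"gripper":0},
  {"dx":2.6,"dy":-21,"dz":8,"twist":0,"gripper":0},
  {"dx":5.3,"dy":-41.7,"dz":8,"twist":0,"gripper":0},
  {"dx":5.3,"dy":-41.7,"dz":4,"twist":0,"gripper":0},
  {"dx":5.3,"dy":-41.7,"dz":1,"twist":0,"gripper":0},
  {"dx":5.3,"dy":-41.7,"dz":0,"twist":0,"gripper":0},
  {"dx":5.3,"dy":-41.7,"dz":-0.6,"twist":0,"gripper":0},
  {"dx":5.3,"dy":-41.7,"dz":-1.2,"twist":0,"gripper":0},
  {"dx":5.3,"dy":-41.7,"dz":-1.8,"twist":0,"gripper":0},
  {"dx":5.3,"dy":-41.7,"dz":-1.8,"twist":0,"gripper":0},
])

```text
clock: 4.45
position: [0.5846, 0.0108, 0.0431]
eef_rot: [[-0.991, -0.136, 0.0], [-0.136, 0.991, -0.0], [-0.0, -0.0, -1.0]]
wrist_force: [-5.3, -1.9, 12.9]
opening: -0.001
```

Slot 2 is rigid at 13 N. Next is slot 3.

>>> servo_tool([
  {"dx":0,"dy":0,"dz":8,"twist":0,"gripper":0},
  {"dx":2.6,"dy":-21,"dz":8,"twist":0,"gripper":0},
  {"dx":5.3,"dy":-41.7,"dz":8,"twist":0,"gripper":0},
  {"dx":5.3,"dy":-41.7,"dz":4,"twist":0,"gripper":0},
  {"dx":5.3,"dy":-41.7,"dz":1,"twist":0,"gripper":0},
  {"dx":5.3,"dy":-41.7,"dz":0,"twist":0,"gripper":0},
  {"dx":5.3,"dy":-41.7,"dz":-0.6,"twist":0,"gripper":0},
  {"dx":5.3,"dy":-41.7,"dz":-1.2,"twist":0,"gripper":0},
  {"dx":5.3,"dy":-41.7,"dz":-1.8,"twist":0,"gripper":0},
  {"dx":5.3,"dy":-41.7,"dz":-1.8,"twist":0,"gripper":0},
])

```text
clock: 5.7
position: [0.5898, -0.0312, 0.0431]
eef_rot: [[-0.991, -0.137, 0.001], [-0.137, 0.991, -0.002], [-0.0, -0.002, -1.0]]
wrist_force: [-5.7, -1.2, 12.5]
opening: -0.003
```

Slot 3 is rigid too. Next is slot 4.

>>> servo_tool([
  {"dx":0,"dy":0,"dz":8,"twist":0,"gripper":0},
  {"dx":2.6,"dy":-21,"dz":8,"twist":0,"gripper":0},
  {"dx":5.3,"dy":-41.7,"dz":8,"twist":0,"gripper":0},
  {"dx":5.3,"dy":-41.7,"dz":4,"twist":0,"gripper":0},
  {"dx":5.3,"dy":-41.7,"dz":1,"twist":0,"gripper":0},
  {"dx":5.3,"dy":-41.7,"dz":0,"twist":0,"gripper":0},
  {"dx":5.3,"dy":-41.7,"dz":-0.6,"twist":0,"gripper":0},
  {"dx":5.3,"dy":-41.7,"dz":-1.2,"twist":0,"gripper":0},
  {"dx":5.3,"dy":-41.7,"dz":-1.8,"twist":0,"gripper":0},
  {"dx":5.3,"dy":-41.7,"dz":-1.8,"twist":0,"gripper":0},
])

```text
clock: 6.95
position: [0.5948, -0.0733, 0.0431]
eef_rot: [[-0.99, -0.138, 0.001], [-0.138, 0.99, -0.003], [-0.0, -0.003, -1.0]]
wrist_force: [-4.7, -0.9, 12.8]
opening: 0.003
```

Slot 4 is rigid. Last is slot 5.

>>> servo_tool([
  {"dx":0,"dy":0,"dz":8,"twist":0,"gripper":0},
  {"dx":2.6,"dy":-21,"dz":8,"twist":0,"gripper":0},
  {"dx":5.3,"dy":-41.2,"dz":8,"twist":0,"gripper":0},
  {"dx":5.3,"dy":-41.2,"dz":4,"twist":0,"gripper":0},
  {"dx":5.3,"dy":-41.2,"dz":1,"twist":0,"gripper":0},
  {"dx":5.3,"dy":-41.2,"dz":0,"twist":0,"gripper":0},
  {"dx":5.3,"dy":-41.2,"dz":-0.6,"twist":0,"gripper":0},
  {"dx":5.3,"dy":-41.2,"dz":-1.2,"twist":0,"gripper":0},
  {"dx":5.3,"dy":-41.2,"dz":-1.8,"twist":0,"gripper":0},
  {"dx":5.3,"dy":-41.2,"dz":-1.8,"twist":0,"gripper":0},
])

```text
clock: 8.2
position: [0.6001, -0.1145, 0.0413]
eef_rot: [[-0.99, -0.138, 0.001], [-0.138, 0.99, -0.003], [-0.0, -0.003, -1.0]]
wrist_force: [-1.4, -1.5, 2.9]
opening: -0.001
```

Slot 5 gives: it has moved 1.8 mm at about 3 N. I'll press it fully in, about 6 mm to z≈0.037.

>>> servo_tool([
  {"dx":0,"dy":0,"dz":-1,"twist":0,"gripper":0},
  {"dx":0,"dy":0,"dz":-2,"twist":0,"gripper":0},
  {"dx":0,"dy":0,"dz":-3,"twist":0,"gripper":0},
  {"dx":0,"dy":0,"dz":-4,"twist":0,"gripper":0},
  {"dx":0,"dy":0,"dz":-5,"twist":0,"gripper":0},
  {"dx":0,"dy":0,"dz":-5.8,"twist":0,"gripper":0},
  {"dx":0,"dy":0,"dz":-6.2,"twist":0,"gripper":0},
  {"dx":0,"dy":0,"dz":-6.2,"twist":0,"gripper":0},
])

```text
clock: 9.2
position: [0.6002, -0.1146, 0.037]
eef_rot: [[-0.99, -0.139, 0.002], [-0.139, 0.99, -0.004], [-0.001, -0.004, -1.0]]
wrist_force: [-7.1, 0.9, 13.9]
opening: 0.002
```

It has bottomed out: 6.1 mm of travel, with the force up to 14 N. Now straight up and clear.

>>> servo_tool([
  {"dx":0,"dy":0,"dz":10,"twist":0,"gripper":0},
  {"dx":0,"dy":0,"dz":35,"twist":0,"gripper":0},
  {"dx":-10,"dy":0,"dz":75,"twist":0,"gripper":0},
  {"dx":-40,"dy":0,"dz":120,"twist":0,"gripper":0},
  {"dx":-70,"dy":10,"dz":160,"twist":0,"gripper":0},
  {"dx":-80,"dy":20,"dz":180,"twist":0,"gripper":0},
  {"dx":-80,"dy":20,"dz":180,"twist":0,"gripper":0},
  {"dx":-80,"dy":20,"dz":180,"twist":0,"gripper":0},
])

```text
clock: 10.2
position: [0.5202, -0.0942, 0.216]
eef_rot: [[-0.99, -0.139, 0.001], [-0.139, 0.99, -0.003], [-0.0, -0.003, -1.0]]
wrist_force: [0.3, -0.5, -1.1]
opening: -0.0
```

```bash
python3 - <<'E'
from plant import ctrl
import cv2,numpy as np
s=ctrl.observe(); print(s['clock'],s['position'],s['wrist_force'])
a=ctrl.get_image('scene');b=ctrl.get_image('side');w=ctrl.get_image('wrist')
a=cv2.resize(a[100:280,140:420],(800,514)); cv2.imwrite('pics/scene2.png',a[:,:,::-1])
cv2.imwrite('pics/side2.png',cv2.resize(b[110:270,150:390],(780,520))[:,:,::-1]);cv2.imwrite('pics/wrist2.png',w[:,:,::-1])
E
```

```text
10.2 [ 0.52017076 -0.0942246   0.21597468] [ 0.26765165 -0.45129326 -1.11654736]
```

View pics/scene2.png

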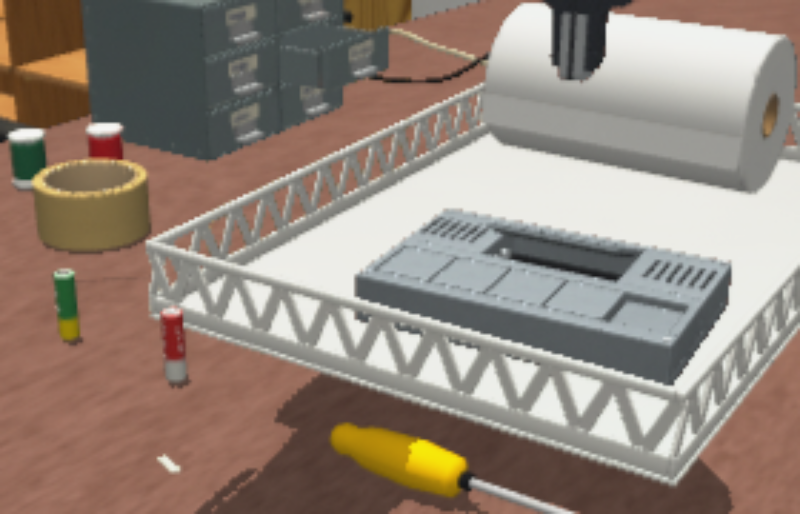

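View pics/side2.png

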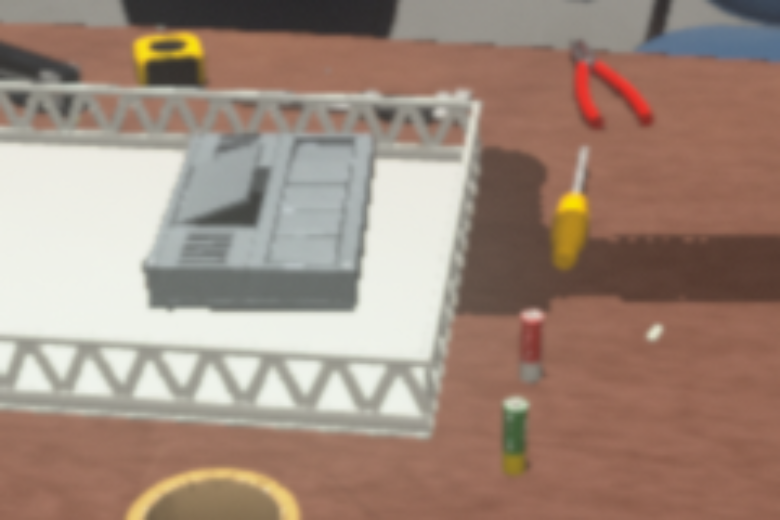

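View pics/wrist2.png

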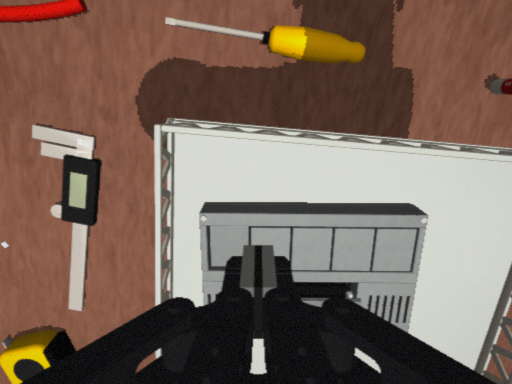

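The scene crop shows plate 5 sunk at about (650,310) and the door standing open at about (570,255). The side crop shows the raised door at about (225,195). The cells are still upright, and the screwdriver is where it was.

```bash
python3 - <<'E'
from plant import ctrl
print(ctrl.job_done())
E
```

```text
the job is handed in; nothing more can be done
None
```

The catch was the plate at position 5 (the unit's -y end). I pressed it fully in, and the battery door popped open.

- **Plates:** I felt along the row from position 1 with the fingers shut. Plates 1 to 4 stayed rigid at 10–13 N. Plate 5 gave at about 3 N at the end of its feeling step, a little under the stated 4–6 N. It then travelled 6.1 mm to its stop, where the force rose to 14 N.
- **Final checks:** After the arm lifted clear, the scene and side pictures showed plate 5 sunk and the door standing open. Both cells were upright and the screwdriver looked undisturbed. I judged these by eye and did not measure the door angle or the objects' positions.
- **Hand-in:** I handed the job in at about 10.4 s, with the wrist force at about 1 N and the arm clear of everything. No check failed.

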